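# Gather the dried jar bands on the peg

## Robot

A 6-joint arm with a two-finger parallel gripper is mounted at the origin on the work surface. World frame = base frame: x ahead of the robot, y to its left, z up, the work surface at z = 0. Lengths are in m, angles in rad, forces in N, time in s.
With the tool pointing down it reaches from about 0.35 to 0.775 m from the base axis. Payload 5.5 kg.
Tool frame: the origin (TCP) lies between the finger pads; the fingertips stand 17 mm ahead of it and the grasp point (between the pads) lies 2 mm behind it (env.finger_overhang is the distance from the TCP to the fingertips, in m); z points along the fingers, y is the line along which they close (so a half turn about z gives the same grasp; the last joint's range is limited). The gripper opens to 85 mm and grips with 20 to 120 N. Pads are 22 mm wide; open, the fingers measure 114 mm over their backs; the gripper's body (76 mm by 85 mm) begins 54 mm behind the grasp point. The pads swing forward as they close: fully open they stand 13 mm farther back than shut.
Start: joints at [1.026, 0.313, 0.046, 1.304, 0, 1.431], TCP at [0.226, 0.529, 0.248] pointing down, gripper open.
Joint ranges: [-2.76, 2.76], [-0.86, 1.69], [-1.03, 1.26], [-2.2, 2.34], [-1.47, 1.5], [-3.14, 3.14]. Speed limits (rad/s): [2.57, 2.57, 3.14, 3.14, 3.14, 3.14].

## Interface

Orientations are given as a unit quaternion [w, x, y, z].
In Python, from workcell import env gives the robot as it stands. The module is installed in compiled form; this text tells all that it offers.
- The arm moves only by the shell command python3 -m pendant 'ROWS' [FORCE]. ROWS is JSON, a list of rows, each a list of 5 numbers: the gripper's target within -1 to 1 (fully open at 1, half-way at 0, shut at -1), then the shift along the tool's x, y, z in m, then the turn about the tool's z in rad. A call has 1 to 8 rows; each row shifts and turns the commanded pose from where the row before left it, along the tool's axes as they then stand; what a row does not reach is not made up. A row lasts 1/8 s, in which the tool goes at most 62.5 mm and 10.7 degrees, less where a joint would pass 70% of its speed; a pose out of reach is approached as far as the arm can. A call with a gripper value outside its range is refused whole. The fingers move at their own pace and stop on an object; FORCE is the grip in N (left out, the last holds). Time passes only in rows, so rows that do not move let the fingers close. It gives the time, the measured TCP pose, the force, the opening and the grip force at its end, in the units of the state.
- env.get_state(): the state, without advancing time (a new reading comes with each control period).
- env.read_camera(name): name is "scene" or "top" or "wrist"; returns the picture (420x560x3 uint8, red, green, blue); there is no depth.
- env.calibration(name): a dict with "K" (3x3 intrinsics, pixels), "T" (4x4, takes a point from camera to world coordinates); the wrist camera has in their place "tool_from_camera" (4x4, takes a point from camera to tool coordinates, whose origin is the TCP and whose axes are the flange's). Camera axes: x right, y down, z forward; pixel columns grow to the right and rows downward; lengths in m; the calibration is good to about 2 mm. A picture is of the moment at which its call begins: read the wrist's pose just before it. calibration takes no time and is no camera call.
- env.hand_in(): hands the job in; it is judged then, once.
Trained networks look in the newest picture that a camera, given by its name, has taken for a name from the list of things; names that differ only in an ending like _2 or _b are one class to them, and where a whole thing is asked for, a point or a joint stands for the part that bears it (a point fixed in the world has none). Each returns a list of dicts, best first, with "score" (0 to 1); they miss things now and then, are a little off and sometimes report something else, mostly with a low value. They report only what shows in the picture. A call takes as long as a camera call. They do not tell look-alikes from the thing itself.
- env.recognise(camera, label): "centre" ([column, row] in pixels, amid what is visible of it).
The state is a dict: "clock": time; "joint_pos": joint angles; "qvel": joint speeds; "tau": joint torques, N m; "tcp_pos": TCP position; "orientation": TCP orientation; "wrist_force": force on the tool from outside, world axes, zero at the start; "ft_torque": the same for the moment, N m; "finger_gap": finger opening in m; "grip_force": force on a finger pad.
Only numpy, scipy, OpenCV 4.12 (cv2) and the standard library are available. Lean on these libraries where they do the work, as an engineer would, in place of code of your own. Each camera call takes 0.05 s, during which the arm holds its last target. There are 200 camera calls.

## Task

Pick up the peg stand by its wooden upright and pass its steel peg through the two wide jar bands where they stand side by side in their drying rack (not the small bands in the other rack). Lift both off together, hanging on the peg, and set the stand down upright on the dark wooden board with the bands still on the peg. Keep the stand upright all along and do not let go of it in the air.

Things in the scene. Friction and masses are not known exactly. Their poses are not given: they have to be found in the camera images.
- peg_stand: loose stand, 0.4 kg. Steel foot 80 (x) by 70 (y) by 12 mm; on its middle a wooden upright 30 mm wide (x) by 40 mm (y), top at 165 mm: grip it across x, 130 to 155 mm up. A level steel peg 10 mm thick leaves it along +y, its axis 100 mm up; its ball tip (16 mm) ends 168 mm from the upright's axis. Origin: centre of the foot's underside, z up.
- wide_band1: steel jar band, an open ring on edge: 86 mm outside, 74 mm hole, 16 mm wide, 40 g; stands in the rack slot at the -y end. Origin at its centre, 113 mm above the table; its y axis is the ring's axis (it may roll about it). A second, narrower rack holds two small bands (60 mm outside, 50 mm hole), not wanted; the two racks may swap places.
- wide_band2: the same, in the slot at the +y end, 27 mm from the first on one axis. Their wooden rack is fixed: 96 mm across, 59 mm long along the bands' axis, slot floor 70 mm up, side and slot walls up to 95 mm; the bands have 3 mm of play, and their holes are open to both ends above the slot walls.
- board: fixed dark wooden board flat on the table, 150 by 150 mm, 10 mm thick. Origin at the centre of its underside, sides along its x and y.
There are look-alikes about, which are no part of the job. What is shaped like the peg_stand but blue is not meant. Several things have the shape of the board; the one meant has the colours described above.

How it is judged:
On the way, in this order (a step that is already met when the one before it is completed fails the run):
1. the peg is through both wide bands while they still stand in their rack (y of wide_band1 in the frame of peg_stand between 0.025 and 0.158 m and x of wide_band1 in the frame of peg_stand between -0.03 and 0.03 m and z of wide_band1 in the frame of peg_stand between 0.055 and 0.13 m and angle between the y axis of each of wide_band1, wide_band2 and the y axis of peg_stand, either way round below 0.8 rad and y of wide_band2 in the frame of peg_stand between 0.025 and 0.158 m and x of wide_band2 in the frame of peg_stand between -0.03 and 0.03 m and z of wide_band2 in the frame of peg_stand between 0.055 and 0.13 m and height (world z) of each of wide_band1, wide_band2 below 0.132 m), for 0.1 s.
2. both wide bands hang on the peg together, lifted clear of the rack (y of wide_band1 in the frame of peg_stand between 0.025 and 0.158 m and x of wide_band1 in the frame of peg_stand between -0.03 and 0.03 m and z of wide_band1 in the frame of peg_stand between 0.055 and 0.13 m and angle between the y axis of each of wide_band1, wide_band2 and the y axis of peg_stand, either way round below 0.8 rad and y of wide_band2 in the frame of peg_stand between 0.025 and 0.158 m and x of wide_band2 in the frame of peg_stand between -0.03 and 0.03 m and z of wide_band2 in the frame of peg_stand between 0.055 and 0.13 m and height (world z) of each of wide_band1, wide_band2 above 0.145 m), for 0.2 s.
At the end, for the whole second after the job is handed in: The stand rests upright (within 0.1 rad) on the board, its foot's centre within 50 mm of the board's centre, released and at rest, with both wide bands hanging on its peg (y of wide_band1 in the frame of peg_stand between 0.025 and 0.158 m and x of wide_band1 in the frame of peg_stand between -0.03 and 0.03 m and z of wide_band1 in the frame of peg_stand between 0.055 and 0.13 m and angle between the y axis of each of wide_band1, wide_band2 and the y axis of peg_stand, either way round below 0.8 rad and y of wide_band2 in the frame of peg_stand between 0.025 and 0.158 m and x of wide_band2 in the frame of peg_stand between -0.03 and 0.03 m and z of wide_band2 in the frame of peg_stand between 0.055 and 0.13 m and horizontal distance between peg_stand and board below 0.05 m and height (world z) of peg_stand between 0.005 and 0.016 m and angle between peg_stand's own z axis and vertical below 0.1 rad and linear speed of peg_stand below 0.03 m/s and linear speed of each of wide_band1, wide_band2 below 0.1 m/s); the robot touches nothing.
It fails at once if the stand is tipped by more than 0.6 rad (angle between peg_stand's own z axis and vertical above 0.6 rad).
It fails at once if the stand is let go of in the air (foot more than 30 mm above the board's top) (height (world z) of peg_stand above 0.04 m and contact force between the fingers and peg_stand below 0.3 N).
It also fails if it takes over 53 s, if anything falls off the work surface, if the arm or the gripper's body presses on something with over 40 N, if the wrist force passes 120 N, or if a joint passes its speed limit or range.

## Working session

There is one attempt and no reset: what is moved stays moved. The work goes in short steps, Python scripts to look and compute and a shell command to move; the robot and the scene stay as the last step left them, time stands still between calls to the robot, and variables do not carry over. Pictures are saved under pics/ and viewed, at most 10 in all, crops included, and the job is handed in when it is done.

```bash
mkdir -p pics; python3 - <<'E'
from workcell import env
import cv2,numpy as np
s=env.get_state();print(s)
for n in("scene","top"):
    im=env.read_camera(n);cv2.imwrite(f"pics/{n}0.png",im[:,:,::-1])
    print(n,{k:np.round(v,4).tolist() for k,v in env.calibration(n).items()})
    for l in("peg_stand","wide_band1","board"):
        print(l,[(np.round(d["centre"]).tolist(),round(d["score"],2)) for d in env.recognise(n,l)])
print(env.calibration("wrist"))
E
```

```text
{'clock': 0.0, 'joint_pos': array([ 1.02645985e+00,  3.14029178e-01,  4.49547681e-02,  1.30360968e+00,
       -1.85539427e-07,  1.43117988e+00]), 'qvel': array([ 2.05622952e-03, -1.59841278e-04, -1.38891245e-03,  6.09474597e-04,
        1.53674804e-03,  9.15430479e-05]), 'tau': array([ 6.92032027e-04, -4.80628037e+01,  2.98531508e+01,  1.91328867e-02,
       -8.45671752e-05, -8.37419435e-06]), 'tcp_pos': array([0.22617132, 0.52811175, 0.24738258]), 'orientation': array([-3.16442685e-04,  2.00981659e-01,  9.79594550e-01, -8.89254944e-04]), 'wrist_force': array([ 0.3782805 , -0.36438021,  0.07021328]), 'ft_torque': array([-0.01688544,  0.02291769, -0.04912797]), 'grip_force': 0.0, 'finger_gap': 0.08549032124003665}
scene {'K': [[476.1526, 0.0, 289.5022], [0.0, 476.1526, 215.7071], [0.0, 0.0, 1.0]], 'T': [[-0.7686, 0.5411, -0.3411, 0.7624], [0.6395, 0.6388, -0.4278, 0.4826], [-0.0136, -0.547, -0.837, 0.9918], [0.0, 0.0, 0.0, 1.0]]}
peg_stand [([177.0, 168.0], 0.68), ([266.0, 129.0], 0.55), ([200.0, 260.0], 0.37)]
wide_band1 [([203.0, 257.0], 0.84), ([199.0, 247.0], 0.62)]
board [([299.0
[... 232 characters left out ...]
95], [0.0, 0.0, 0.0, 1.0]]}
peg_stand [([387.0, 268.0], 0.97), ([391.0, 170.0], 0.87)]
wide_band1 [([300.0, 126.0], 0.73)]
board [([253.0, 192.0], 0.75), ([170.0, 283.0], 0.62)]
{'K': array([[346.57020881,   0.        , 281.45810685],
       [  0.        , 346.57020881, 207.64350263],
       [  0.        ,   0.        ,   1.        ]]), 'tool_from_camera': array([[ 8.38185254e-06, -9.55907071e-01, -2.93669322e-01,
         7.58031771e-02],
       [ 9.99999327e-01,  3.48785560e-04, -1.10677116e-03,
         6.97811972e-04],
       [ 1.16039800e-03, -2.93669115e-01,  9.55906431e-01,
        -1.25457845e-01],
       [ 0.00000000e+00,  0.00000000e+00,  0.00000000e+00,
         1.00000000e+00]])}
```

View pics/scene0.png

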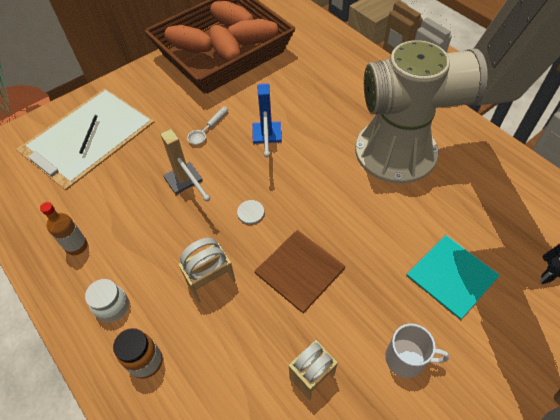

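View pics/top0.png

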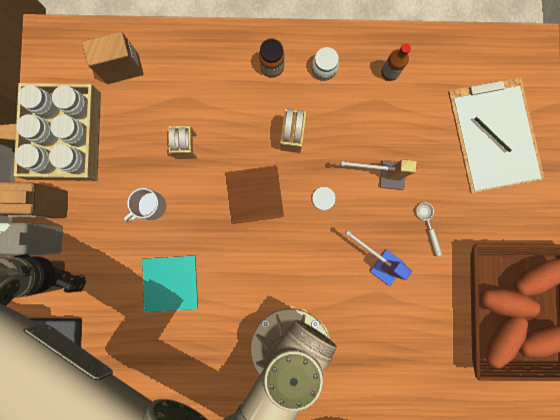

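Scene view: wooden peg stand at (175,165), blue look-alike at (266,120), wide rack at (205,262), small rack at (313,365), dark board at (300,270), teal board at (452,275). Top view: wooden stand foot at (392,180) with ball tip at (343,164), blue stand (390,265), wide rack (293,128), small rack (180,140), dark board (254,194), teal (170,283). The wooden/steel stand, the larger rack (nearer the stand in both views) and the dark brown board are meant. I'll confirm this in an enlarged crop.

```bash
python3 - <<'E'
import cv2,numpy as np
t=cv2.imread("pics/top0.png");s=cv2.imread("pics/scene0.png")
a=cv2.resize(t[95:225,220:430],None,fx=3.8,fy=3.8,interpolation=cv2.INTER_CUBIC)
cv2.imwrite("pics/c1.png",a)
b=cv2.resize(s[120:300,140:290],None,fx=3.3,fy=3.3,interpolation=cv2.INTER_CUBIC)
cv2.imwrite("pics/c2.png",b)
E
```

```text
(no output)
```

View pics/c1.png

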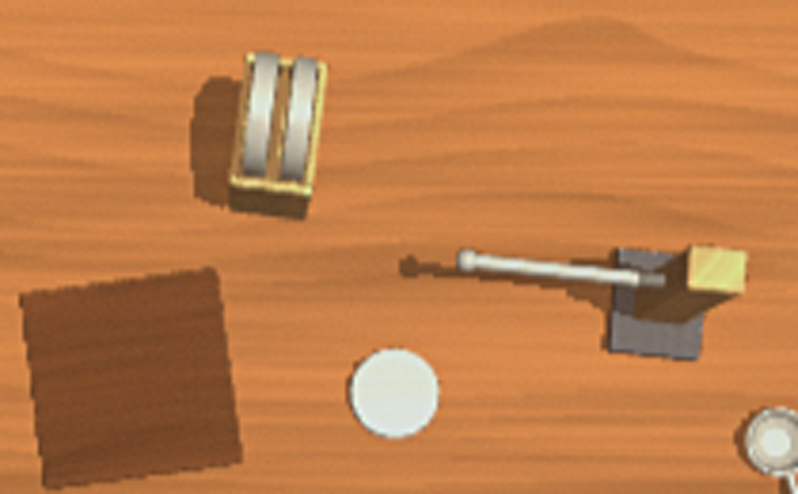

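View pics/c2.png

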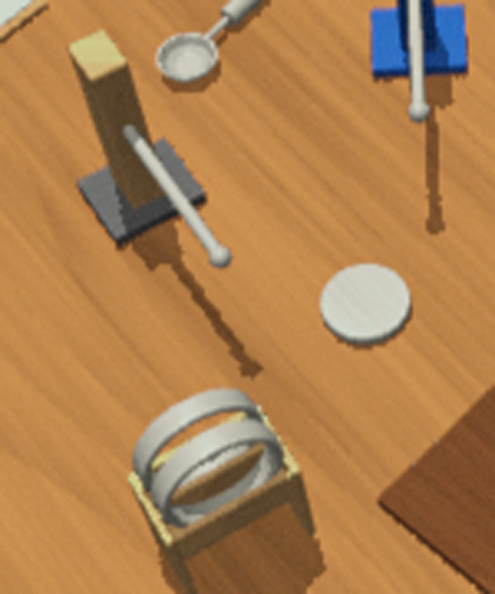

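Confirmed: the wooden-upright stand with a dark steel foot, the rack with two wide bands, and the dark board. I'll fit the poses from corner pixels in both views.

```bash
cat > fit.py <<'E'
import numpy as np
from workcell import env
from scipy.optimize import least_squares
C={n:env.calibration(n) for n in("scene","top")}
def proj(n,P):
    c=C[n];q=np.linalg.inv(c["T"])@np.r_[P,1];p=c["K"]@q[:3];return p[:2]/p[2]
def px(n,c):
    f,o=(3.8,(220,95)) if n=="top" else (3.3,(140,120))
    return (np.array(c)+.5)/f-.5+o
def fit(obs,x0):
    def r(v):
        c,s=np.cos(v[2]),np.sin(v[2]);out=[]
        for n,b,c_ in obs: out+=list(proj(n,[v[0]+c*b[0]-s*b[1],v[1]+s*b[0]+c*b[1],b[2]])-px(n,c_))
        return out
    return least_squares(r,x0,loss="soft_l1")
E
python3 - <<'E'
from fit import *
u=.015;v=.02
stand=[("top",(-.0,0,.165),(717,271)),("top",(.04,.035,.012),(617,248)),("top",(-.04,.035,.012),(608,350)),("top",(-.04,-.035,.012),(697,359)),
("top",(0,.160,.1),(466,260)),("scene",(0,.160,.1),(220,256)),("scene",(0,0,.165),(98,55))]
ra=[("top",(a*.048,b*.0295,.095),p) for a,b,p in((1,1,(246,55)),(1,-1,(327,65)),(-1,-1,(311,193)),(-1,1,(231,182)))]
ra+=[("scene",(.048,.0295,.095),(175,545)),("scene",(.048,-.0295,.095),(132,480)),("scene",(-.048,.0295,.095),(299,472))]
bo=[("top",(a*.075,b*.075,.01),p) for a,b,p in((1,1,(22,295)),(1,-1,(215,268)),(-1,-1,(242,462)),(-1,1,(46,488)))]
for nm,o,x0 in(("stand",stand,(.38,-.2,0)),("rack",ra,(.5,0,0)),("board",bo,(.35,.1,0))):
    f=fit(o,x0);print(nm,f.x.round(4),"rms px",np.sqrt(np.mean(f.fun**2)).round(2));print(f.fun.reshape(-1,2).round(1).tolist())
E
```

```text
stand [ 0.4946 -0.2936 -0.1033] rms px 0.6
[[-0.1, -0.9], [0.3, -0.6], [-0.1, -0.2], [0.6, 0.2], [-0.0, -0.6], [1.0, 0.1], [0.9, -1.1]]
rack [ 6.081e-01  2.000e-04 -1.012e-01] rms px 0.97
[[-0.7, -0.9], [-0.5, -1.1], [-0.1, -0.1], [-0.7, 0.3], [-0.7, -0.2], [-0.5, -1.6], [2.0, -1.5]]
board [0.4324 0.106  0.1473] rms px 0.34
[[-0.5, -0.4], [0.3, -0.2], [0.3, 0.2], [-0.2, 0.4]]
```

Residuals are small and the sizes fit. Moving: turn to line up with the stand, then travel above it.

```bash
python3 -m pendant '[[1,0,0,0,0.181],[1,0,0,0,0.181],[1,0,0,0,0.181],[1,0,0,0,0.181],[1,0,0,0,0.181],[1,0,0,0,0.181],[1,0,0,0,0.183]]'; python3 -m pendant '[[1,-0.05,0.03,0,0],[1,-0.05,0.03,0,0],[1,-0.05,0.03,0,0],[1,-0.05,0.03,0,0],[1,-0.05,0.03,0,0],[1,-0.05,0.03,0,0],[1,-0.05,0.03,0,0],[1,-0.05,0.03,0,0]]'; python3 -m pendant '[[1,-0.05,0.014,0,0],[1,-0.05,0.014,0,0],[1,-0.05,0.014,0,0],[1,-0.05,0.014,0,0],[1,-0.05,0.014,0,0],[1,-0.05,0.014,0,0],[1,-0.05,0.014,0,0],[1,0,0,0,0]]'
python3 - <<'E'
from fit import *
import cv2
from scipy.spatial.transform import Rotation as R
s=env.get_state();im=env.read_camera("wrist");cv2.imwrite("pics/w1.png",im[:,:,::-1])
M=R.from_quat(np.roll(s["orientation"],-1)).as_matrix();print(M.round(4).tolist(),s["tcp_pos"],s["joint_pos"].round(3))
print("to go tool xyz",(M.T@(np.array([.4946,-.2936,.167])-s["tcp_pos"])).round(4))
E
```

```text
clock: 1.27
tcp_pos: [0.2265, 0.5286, 0.2483]
orientation: [-0.0, 0.745, 0.668, 0.0]
wrist_force: [-0.7, -0.4, -0.2]
finger_gap: 0.0852
grip_force: 0.0
clock: 2.28
tcp_pos: [0.4247, 0.1042, 0.2487]
orientation: [0.0, 0.743, 0.67, 0.001]
wrist_force: [0.9, 0.5, 0.5]
finger_gap: 0.0856
grip_force: 0.0
clock: 3.28
tcp_pos: [0.4859, -0.2557, 0.2476]
orientation: [0.0, 0.744, 0.668, -0.0]
wrist_force: [-0.5, -0.5, 0.3]
finger_gap: 0.0853
grip_force: 0.0
[[0.1072, 0.9942, 0.0002], [0.9942, -0.1072, -0.0006], [-0.0005, 0.0002, -1.0]] [ 0.48585811 -0.25568495  0.24761858] [-0.63   0.262 -0.025  1.283 -0.     1.048]
to go tool xyz [-0.0367  0.0127  0.0806]
```

View pics/w1.png

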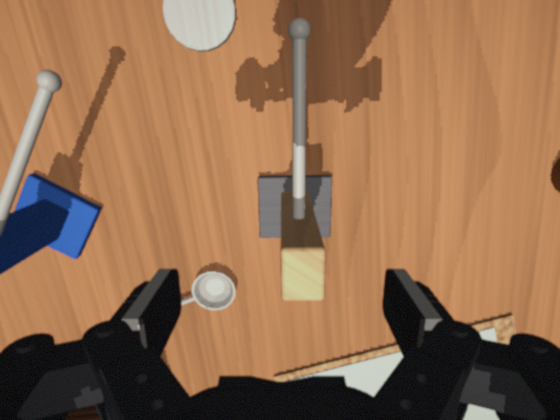

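Wrist view: stand straight below, its wooden top at (303,275), ball tip at (299,28), foot corners at (259,177)–(331,237), all parallel to the tool axes. Refining the fit from here.

```bash
cat > wfit.py <<'E'
from fit import *
from scipy.spatial.transform import Rotation as R
def setw(tcp,q):
    M=np.eye(4);M[:3,:3]=R.from_quat(np.roll(q,-1)).as_matrix();M[:3,3]=tcp
    c=env.calibration("wrist");C["wrist"]={"K":c["K"],"T":M@c["tool_from_camera"]};return M
import fit as F
_o=F.px
F.px=lambda n,c: np.array(c,float) if n=="wrist" else _o(n,c)
E
python3 - <<'E'
from wfit import *
s=env.get_state();M=setw(s["tcp_pos"],s["orientation"])
print(s["tcp_pos"])
o=[("wrist",(a*.015,b*.02,.165),p) for a,b,p in((-1,1,(282,249)),(1,1,(323,249)),(1,-1,(324,299)),(-1,-1,(283,301)))]
o+=[("wrist",(0,.160,.1),(299,28))]+[("wrist",(a*.04,b*.035,.012),p) for a,b,p in((-1,1,(259,177)),(1,1,(331,176)))]
f=fit(o,(.49,-.29,-.1));print(f.x.round(4),f.fun.reshape(-1,2).round(1).tolist())
print((M[:3,:3].T@(np.array([f.x[0],f.x[1],.146])-s["tcp_pos"])).round(4))
E
```

```text
[ 0.48540352 -0.25364656  0.24767124]
[ 0.4955 -0.2904 -0.0916] [[-1.5, -1.2], [3.6, -1.8], [1.1, 2.0], [-1.6, 0.6], [-0.0, 1.3], [-1.7, -0.3], [1.7, -0.3]]
[-0.0355  0.014   0.1016]
```

```bash
python3 -m pendant '[[1,-0.018,0.007,0,0],[1,-0.018,0.0065,0,0],[1,0,0,0.03,0],[1,0,0,0.03,0],[1,0,0,0.03,0],[1,0,0,0.017,0],[1,0,0,0,0]]' 60;  python3 -m pendant '[[-1,0,0,0,0],[-1,0,0,0,0],[-1,0,0,0,0],[-1,0,0,0,0],[-1,0,0,0,0],[-1,0,0,0,0],[-1,0,0,0,0],[-1,0,0,0,0]]' 60
```

```text
clock: 4.2
tcp_pos: [0.4947, -0.2889, 0.1399]
orientation: [-0.001, 0.742, 0.67, -0.0]
wrist_force: [-0.6, -0.9, 0.4]
finger_gap: 0.0854
grip_force: 0.0
clock: 5.2
tcp_pos: [0.496, -0.2899, 0.1422]
orientation: [0.001, 0.743, 0.67, 0.0]
wrist_force: [2.0, -0.7, 5.6]
finger_gap: 0.0292
grip_force: 60.7
```

Gripped at a 29 mm gap. Lift a little, line up sideways, approach part-way, and look.

```bash
python3 -m pendant '[[-1,0,0,-0.008,0],[-1,0,0,-0.013,0],[-1,0,0.02,0,0],[-1,0,0.02,0,0],[-1,0,0.02,0,0],[-1,0.015,0.0216,0,0],[-1,0.03,0,0,0],[-1,0,0,0,0]]' 
python3 - <<'E'
from wfit import *
import cv2
s=env.get_state();print(s["tcp_pos"],s["grip_force"],s["wrist_force"])
im=env.read_camera("wrist");M=setw(s["tcp_pos"],s["orientation"])
t=env.read_camera("top");s2=env.read_camera("scene")
a=cv2.resize(s2[130:310,130:290],None,fx=3.3,fy=3.3,interpolation=cv2.INTER_CUBIC)
b=cv2.resize(t[95:225,270:430],(640,520),interpolation=cv2.INTER_CUBIC)
cv2.imwrite("pics/w2.png",im[:,:,::-1]);cv2.imwrite("pics/s2.png",a[:,:,::-1]);cv2.imwrite("pics/t2.png",b[:,:,::-1])
E
```

```text
clock: 6.2
tcp_pos: [0.5808, -0.2507, 0.1619]
orientation: [-0.001, 0.742, 0.671, -0.0]
wrist_force: [-0.8, -0.5, -4.9]
finger_gap: 0.0295
grip_force: 61.3
[ 0.58079912 -0.2507041   0.16192415] 61.30418658256531 [-0.78944753 -0.52094717 -4.92450841]
```

View pics/w2.png

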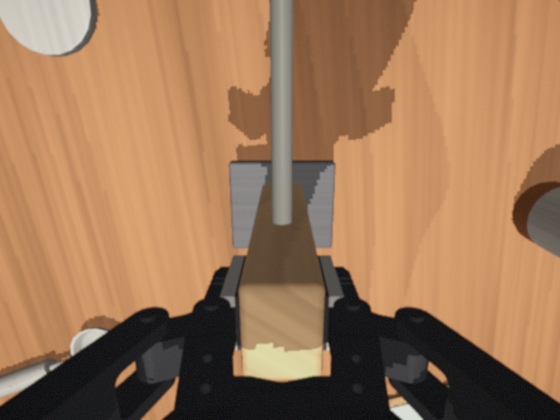

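Wrist view: peg runs straight up the image at column 282, foot symmetric (230–334), so the stand is square in the fingers. Now the scene crop, to check the tip against the bands.

View pics/s2.png

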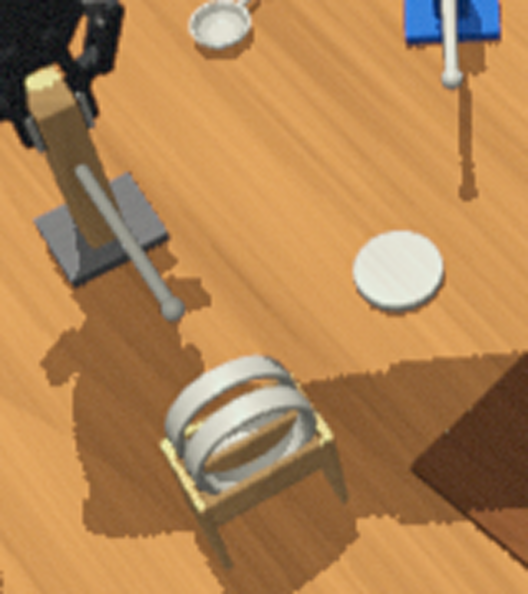

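```bash
python3 - <<'E'
from wfit import *
s=env.get_state();M=setw(s["tcp_pos"],s["orientation"]);T=C["wrist"]["T"]
# foot front edge at z = lift .02+.012
for z in (.032,):
    for p in((230,162),(334,162)):
        d=T[:3,:3]@np.linalg.solve(C["wrist"]["K"],[*p,1]);P=T[:3,3]+d*(z-T[2,3])/d[2]
        print((M[:3,:3].T@(P-s["tcp_pos"])).round(4))
sc=lambda P:((proj("scene",P)-(130,130)+.5)*3.3-.5).round(0)
R_=M[:3,:3];tip=s["tcp_pos"]+R_[:,0]*.16;tip[2]=.12;print("tip in crop",sc(tip))
y=R_[:,0];d=np.array([.6081,.0002,.113])-s["tcp_pos"];print("rack rel tool",(R_.T@d).round(4))
for k in(-.0135,.0135):
    c=np.array([.6081,.0002,.113])+np.array([.1008,.995,0])*k;print(k,sc(c),sc(c+[0,0,.043]))
E
```

```text
[ 0.0324 -0.0389  0.1303]
[0.0324 0.0383 0.1303]
tip in crop [177. 313.]
rack rel tool [0.255  0.001  0.0493]
-0.0135 [236. 409.] [224. 376.]
0.0135 [257. 440.] [245. 407.]
```

The tip is at crop (173,310), within a few pixels of the prediction, and the bands match the fitted rack axis. Inserting 163 mm.

```bash
python3 -m pendant '[[-1,0.02,0.001,0,0],[-1,0.02,0.001,0,0],[-1,0.02,0,0,0],[-1,0.02,0,0,0]]'; python3 -m pendant '[[-1,0.02,0,0,0],[-1,0.02,0,0,0],[-1,0.02,0,0,0],[-1,0.015,0,0,0],[-1,0.008,0,0,0],[-1,0,0,0,0],[-1,0,0,0,0]]'
python3 - <<'E'
from wfit import *
import cv2
s=env.get_state();M=setw(s["tcp_pos"],s["orientation"])
print("rack rel tool",(M[:3,:3].T@(np.array([.6081,.0002,.113])-s["tcp_pos"])).round(4))
a=cv2.resize(env.read_camera("scene")[130:310,130:290],None,fx=3.3,fy=3.3,interpolation=cv2.INTER_CUBIC)
cv2.imwrite("pics/s3.png",a[:,:,::-1])
E
```

```text
clock: 6.85
tcp_pos: [0.5914, -0.1719, 0.1624]
orientation: [-0.0, 0.742, 0.67, 0.0]
wrist_force: [0.4, -0.1, -4.4]
finger_gap: 0.0292
grip_force: 61.3
clock: 7.72
tcp_pos: [0.5999, -0.0917, 0.1623]
orientation: [0.0, 0.743, 0.67, -0.0]
wrist_force: [-0.2, 0.3, -4.0]
finger_gap: 0.0297
grip_force: 61.3
rack rel tool [ 0.0922 -0.0013  0.0492]
```

View pics/s3.png

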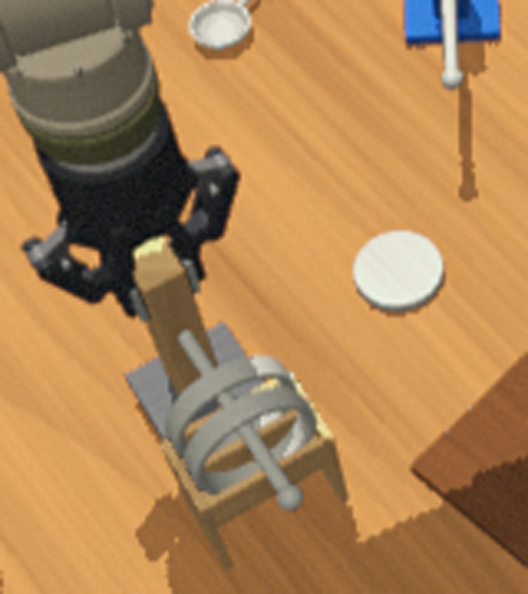

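The peg passes through both bands (tip at (289,495) beyond the second ring). Lifting gently.

```bash
python3 -m pendant '[[-1,0,0,-0.01,0],[-1,0,0,-0.008,0],[-1,0,0,-0.004,0],[-1,0,0,-0.004,0],[-1,0,0,-0.004,0],[-1,0,0,-0.006,0],[-1,0,0,-0.008,0],[-1,0,0,-0.01,0]]' 80; python3 -m pendant '[[-1,0,0,-0.012,0],[-1,0,0,-0.012,0],[-1,0,0,-0.012,0],[-1,0,0,-0.008,0],[-1,0,0,0,0],[-1,0,0,0,0]]'
python3 - <<'E'
from wfit import *
import cv2
s=env.get_state();M=setw(s["tcp_pos"],s["orientation"])
print(s["wrist_force"],"board rel tool",(M[:3,:3].T@(np.array([.4324,.106,.01])-s["tcp_pos"])).round(4))
a=cv2.resize(env.read_camera("scene")[130:310,130:290],None,fx=3.3,fy=3.3,interpolation=cv2.INTER_CUBIC)
cv2.imwrite("pics/s4.png",a[:,:,::-1])
E
```

```text
clock: 8.78
tcp_pos: [0.5998, -0.0911, 0.2168]
orientation: [-0.0, 0.743, 0.67, -0.0]
wrist_force: [0.1, -0.3, -4.6]
finger_gap: 0.0289
grip_force: 80.9
clock: 9.52
tcp_pos: [0.5996, -0.0911, 0.2598]
orientation: [-0.0, 0.743, 0.67, -0.0]
wrist_force: [0.8, -0.2, -4.8]
finger_gap: 0.0293
grip_force: 81.0
[ 0.77746586 -0.1988558  -4.81286021] board rel tool [ 0.1788 -0.1865  0.25  ]
```

View pics/s4.png

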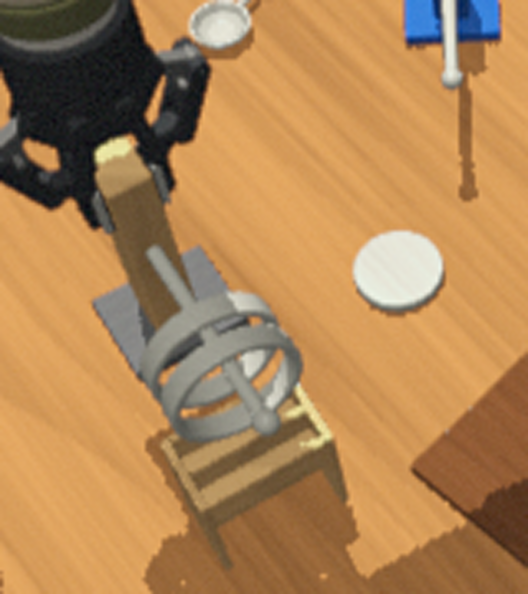

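Both bands hang on the peg, clear of the rack. Carrying to the board with gentle ramps.

```bash
python3 -m pendant '[[-1,0,-0.008,0,0],[-1,0.005,-0.015,0,0],[-1,0.009,-0.02,0,0],[-1,0.013,-0.024,0,0],[-1,0.016,-0.025,0,0],[-1,0.018,-0.025,0,0],[-1,0.018,-0.024,0,0],[-1,0.018,-0.02,0,0]]'; python3 -m pendant '[[-1,0.018,-0.014,0,0],[-1,0.018,-0.008,0,0],[-1,0.017,-0.0035,0,0],[-1,0.014,0,0,0],[-1,0.01,0,0,0],[-1,0.006,0,0,0],[-1,0.002,0,0,0],[-1,0,0,0,0]]'
python3 - <<'E'
from wfit import *
import cv2
s=env.get_state();M=setw(s["tcp_pos"],s["orientation"])
print("board rel tool",(M[:3,:3].T@(np.array([.4324,.106,.01])-s["tcp_pos"])).round(4))
E
```

```text
clock: 10.58
tcp_pos: [0.4479, 0.0226, 0.2602]
orientation: [-0.0, 0.743, 0.67, -0.0]
wrist_force: [1.1, 0.7, -5.2]
finger_gap: 0.0293
grip_force: 80.9
clock: 11.58
tcp_pos: [0.4331, 0.109, 0.2602]
orientation: [-0.0, 0.743, 0.67, -0.0]
wrist_force: [-0.1, -0.7, -4.2]
finger_gap: 0.0292
grip_force: 80.9
board rel tool [-0.003  -0.0003  0.2502]
```

```bash
python3 -m pendant '[[-1,0,0,0.008,0],[-1,0,0,0.014,0],[-1,0,0,0.018,0],[-1,0,0,0.018,0],[-1,0,0,0.018,0],[-1,0,0,0.014,0],[-1,0,0,0.008,0],[-1,0,0,0.004,0]]'; python3 -m pendant '[[-1,0,0,0.002,0],[-1,0,0,0.001,0],[-1,0,0,0.001,0],[-1,0,0,0,0]]'
```

```text
clock: 12.58
tcp_pos: [0.433, 0.1091, 0.1578]
orientation: [-0.0, 0.743, 0.67, -0.0]
wrist_force: [-0.3, 0.3, -4.9]
finger_gap: 0.0293
grip_force: 81.0
clock: 13.08
tcp_pos: [0.4331, 0.1091, 0.1545]
orientation: [0.0, 0.743, 0.67, 0.0]
wrist_force: [-0.7, -0.9, -5.1]
finger_gap: 0.0293
grip_force: 80.9
```

```bash
python3 -m pendant '[[-1,0,0,0.001,0],[-1,0,0,0.001,0],[-1,0,0,0,0]]'; python3 -m pendant '[[-1,0,0,0.001,0],[-1,0,0,0,0]]';  python3 -m pendant '[[-1,0,0,0.001,0],[-1,0,0,0,0]]'
```

```text
clock: 13.45
tcp_pos: [0.4332, 0.1091, 0.1524]
orientation: [0.0, 0.743, 0.67, 0.0]
wrist_force: [0.2, -0.2, -4.4]
finger_gap: 0.0293
grip_force: 81.0
clock: 13.7
tcp_pos: [0.4333, 0.1093, 0.1522]
orientation: [0.0, 0.743, 0.67, 0.001]
wrist_force: [-1.9, 1.3, 5.1]
finger_gap: 0.0293
grip_force: 82.1
clock: 13.95
tcp_pos: [0.4334, 0.1095, 0.1522]
orientation: [0.0, 0.742, 0.67, 0.001]
wrist_force: [-4.1, 1.2, 14.2]
finger_gap: 0.0292
grip_force: 83.5
```

Foot is on the board. Ease the push and the grip, open, and retreat.

```bash
python3 -m pendant '[[-1,0,0,-0.001,0],[-1,0,0,0,0],[-1,0,0,0,0]]' 20; python3 -m pendant '[[-0.1,0,0,0,0],[0.1,0,0,0,0],[0.4,0,0,0,0],[0.7,0,0,0,0],[1,0,0,0,0],[1,0,0,0,0],[1,0,0,0,0],[1,0,0,0,0]]'; python3 -m pendant '[[1,0,0,-0.01,0],[1,0,0,-0.02,0],[1,0,0,-0.03,0],[1,0,0,-0.04,0],[1,0,0,-0.03,0],[1,0,0,0,0]]'
python3 - <<'E'
from wfit import *
import cv2
a=cv2.resize(env.read_camera("scene")[170:350,200:400],None,fx=3,fy=3,interpolation=cv2.INTER_CUBIC)
cv2.imwrite("pics/s5.png",a[:,:,::-1])
E
```

```text
clock: 14.32
tcp_pos: [0.4333, 0.1094, 0.1522]
orientation: [0.0, 0.743, 0.67, 0.001]
wrist_force: [-2.2, 0.7, 8.3]
finger_gap: 0.0293
grip_force: 82.5
clock: 15.32
tcp_pos: [0.4331, 0.1091, 0.1513]
orientation: [-0.0, 0.743, 0.67, 0.0]
wrist_force: [-0.2, 0.4, 0.1]
finger_gap: 0.0854
grip_force: 0.0
clock: 16.08
tcp_pos: [0.4345, 0.1092, 0.2843]
orientation: [0.002, 0.743, 0.67, 0.002]
wrist_force: [0.6, -0.9, -0.7]
finger_gap: 0.0851
grip_force: 0.0
```

View pics/s5.png

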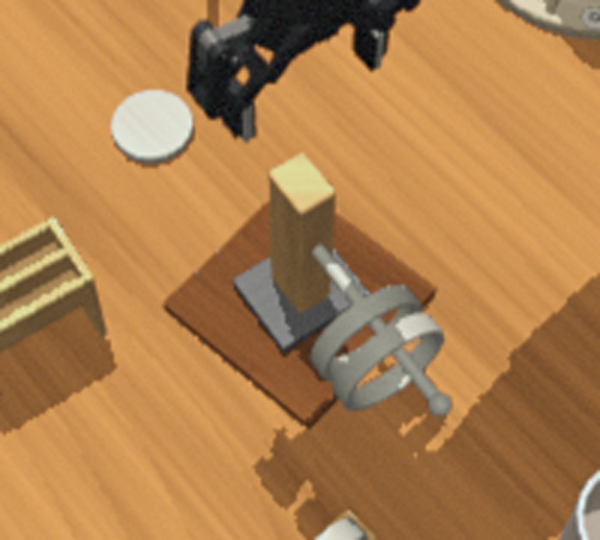

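The stand is upright on the dark board's middle, both bands are hanging on the peg, and the gripper is clear. Let it settle, then hand in.

```bash
python3 -m pendant '[[1,0,0,0,0],[1,0,0,0,0],[1,0,0,0,0],[1,0,0,0,0],[1,0,0,0,0],[1,0,0,0,0],[1,0,0,0,0],[1,0,0,0,0]]'; python3 -c "
from workcell import env
print(env.hand_in())"
```

```text
clock: 17.12
tcp_pos: [0.433, 0.1091, 0.2813]
orientation: [-0.0, 0.743, 0.67, 0.0]
wrist_force: [0.2, 0.0, 0.1]
finger_gap: 0.0856
grip_force: 0.0
the job is handed in; nothing more can be done
None
```

The job is handed in at 17 s: in the last picture the peg stand is upright near the middle of the dark board with both wide bands on its peg and the gripper clear; `hand_in` returned no verdict.

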